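# Load a small cheese for pressing

### The job

Set up one small cheese for pressing on the white draining board, building the stack in this order: stand the blue mould upright in the middle of the board, set the pale young cheese down inside it, lay the green follower disc flat and centred on the cheese, and finally stand the dark steel weight centred on the follower, its orange knob up. Leave the red waxed cheese, the metal cup and the pile of cheese slabs where they are.

Things in the scene. Friction and masses are not known exactly. Their poses are not given: they have to be found in the camera images.
- board: The target: round white plastic draining board with dark slots, 110 mm across, 12 mm thick, fixed flat on the steel table (it cannot be pushed). Origin: centre of the underside, z up; its flat top is at 12 mm.
- mould: Blue round cheese mould (open cup with rows of small dark drain holes), loose, upright. Outside diameter 68 mm, height 38 mm, wall 3.5 mm (inside diameter 61 mm), floor 5 mm thick, about 0.1 kg. Origin: centre of the underside, z up; grip it across the outside.
- cheese: Small pale-yellow young cheese, a firm plain cylinder 50 mm across and 58 mm high, loose, standing upright, about 0.12 kg. Origin: centre of the underside, z up; its top is at 58 mm. In the mould it has 5.5 mm of play all round and stands 25 mm above the mould's rim.
- follower: Green plastic follower (pressing disc), 56 mm across, 18 mm thick, loose, lying flat, 0.05 kg. Origin: centre of the underside, z up; its flat top is at 18 mm. Grip it across the edge.
- weight: Dark steel pressing weight with an orange knob, loose, upright, about 0.65 kg: body 54 mm across from 0 to 38 mm height, thin neck 18 mm across, then an orange cylindrical knob 26 mm across from 48 to 70 mm height (its top). Origin: centre of the underside, z up; the knob is on the axis.
- waxed: Bystander: dark-red waxed cheese, 90 mm across, 42 mm high, loose. Origin: centre of the underside, z up; not to be moved.
- cup: Bystander: plain metal cup, 72 mm across the rim, 65 mm high, loose. Origin: centre of the underside, z up; not to be moved.
- slabs: Bystander: pile of three pale cheese slabs (one piece), about 88 x 130 mm, 67 mm high, loose, at the far side. Origin: centre of the underside, z up; not to be moved.
Mind the look-alikes: they are no part of the job. Of the things like the follower, leave any that is pink; of the rest the larger one is meant. Of the things that look like the mould, the larger one is meant.

How it is judged (in metres and radians):
On the way, in this order (a step that is already met when the one before it is completed fails the run):
1. the blue mould stands upright on the white draining board (horizontal distance between mould and board below 0.015 m and z of mould in the frame of board between 0.007 and 0.017 m and angle between mould's own z axis and vertical below 0.12 rad), for 0.2 s.
2. the young cheese stands on the floor of the mould (horizontal distance between cheese and mould below 0.01 m and z of cheese in the frame of mould between 0 and 0.01 m and angle between cheese's own z axis and vertical below 0.12 rad), for 0.2 s.
3. the green follower lies flat on the cheese (horizontal distance between follower and cheese below 0.012 m and z of follower in the frame of cheese between 0.053 and 0.063 m and angle between follower's own z axis and vertical below 0.12 rad), for 0.2 s.
4. the steel weight stands on the follower (horizontal distance between weight and follower below 0.012 m and z of weight in the frame of follower between 0.013 and 0.023 m and angle between weight's own z axis and vertical below 0.12 rad), for 0.2 s.
At the end, for the whole second after the job is handed in: Mould upright within 15 mm of the board's middle, cheese on the mould floor (axes within 10 mm), follower on the cheese and weight knob up on the follower (each within 12 mm); all seated (heights within 5 mm), tilted under 0.12 rad, released and at rest (all of step 1 and all of step 2 and all of step 3 and all of step 4 and linear speed of each of mould, cheese, follower, weight below 0.02 m/s and angular speed of each of mould, cheese, follower, weight below 0.2 rad/s); the robot touches nothing.
It fails at once if the red waxed cheese, the cup or the pile of slabs is moved by more than 20 mm (distance of any of waxed, cup, slabs from where it was at the start of the episode above 0.02 m).
It also fails if it takes over 128 s, if anything falls off the work surface, if the arm or the gripper's body presses on something with over 40 N, if the wrist force passes 120 N, or if a joint passes its speed limit or range.

### The arm

A 6-joint arm with a two-finger parallel gripper is mounted at the origin on the work surface. World frame = base frame: x ahead of the robot, y to its left, z up, the work surface at z = 0. Lengths are in mm, angles in degrees, forces in N, time in s.
With the tool pointing down it reaches from about 300 to 850 mm from the base axis. Payload 4.2 kg.
Tool frame: the origin (TCP) lies on the centre line of the jaws, within the pads' length; the fingertips stand 14 mm ahead of it and the grasp point (between the pads) lies 5 mm behind it; x points along the fingers, y is the direction in which the jaws open and shut, and the axes are right-handed (so a half turn about x gives the same grasp; the last joint's range is limited). The gripper opens to 91 mm and grips with 3 to 60 N. Pads are 32 mm wide; open, the fingers measure 118 mm over their backs; the gripper's body (76 mm by 178 mm) begins 60 mm behind the grasp point.
Start: joints at [71.562, 18.312, 89.639, -0, 72.044, -1.146], TCP at [170.914, 549.026, 227.976] pointing down, gripper open.
Joint ranges: [-177.97, 177.97], [-48.28, 115.42], [12.27, 149.76], [-77.06, 257.06], [2.81, 150.46], [-146.56, 146.56]. Speed limits (degrees/s): [147.25, 147.25, 180, 180, 180, 180].

### API

Orientations are given as [roll, pitch, yaw] about the fixed x, y, z axes, in that order (R = Rz(yaw) Ry(pitch) Rx(roll)).
In Python, from workcell import readout, optics, env gives the robot as it stands.
- The arm moves only by the shell command python3 -m creep 'ROWS' [OPENING] [FORCE]. ROWS is JSON, a list of rows, each an object with "translation": the shift along the world's x, y, z in cm, a list of three; "delta_rot": the turn, a rotation vector about the world's x, y, z in rad, a list of three. In form: [{"translation": [dx, dy, dz], "delta_rot": [rx, ry, rz]}, ...]. A call has 1 to 5 rows; each row shifts and turns the commanded pose from where the row before left it; what a row does not reach is not made up. A row lasts 1/12 s, in which the tool goes at most 41.7 mm and 7.16 degrees, less where a joint would pass 70% of its speed; a pose out of reach is approached as far as the arm can. A call with a gripper value outside its range is refused whole. OPENING is the gripper's target within -1 to 1 (fully open at 1, half-way at 0, shut at -1), set as the call begins (- or left out, the last holds). The fingers move at their own pace and stop on an object; FORCE is the grip in N (left out, the last holds). Time passes only in rows, so rows that do not move let the fingers close. It gives the time, the measured TCP pose, the force and the opening at its end, in the units of the state.
- readout.state(): the state, without advancing time (a new reading comes with each control period).
- optics.grab_frame(name): name is "scene" or "top" or "wrist"; returns (picture, depth): 480x640x3 uint8, red, green, blue; 480x640 float32, mm along the optical axis (not along the pixel's ray), 0 where there is no reading.
- optics.camera_params(name): a dict with "mtx" (3x3 intrinsics, pixels), "R" (3x3) and "t" (3): a world point X has camera coordinates R X + t. Camera axes: x right, y down, z forward; pixel columns grow to the right and rows downward; lengths in mm; the calibration is good to about 2 mm. A picture is of the moment at which its call begins: read the wrist's pose just before it. camera_params takes no time and is no camera call; for the wrist camera it gives the pose at the moment of the call.
- env.job_done(): hands the job in, once; it reports no verdict.
The state is a dict: "time_s": time; "qpos": joint angles; "qvel": joint speeds; "effort": joint torques, N m; "ee_pos": TCP position; "ee_rot": TCP orientation; "force": force on the tool from outside, world axes, zero at the start; "torque": the same for the moment, N m; "gripper_width": finger opening in mm.
Only numpy, scipy, OpenCV 4.12 (cv2) and the standard library are available. Lean on these libraries where they do the work, as an engineer would, in place of code of your own. Each camera call takes 0.05 s, during which the arm holds its last target.

## Working session

There is one attempt and no reset: what is moved stays moved. The work goes in short steps, Python scripts to look and compute and a shell command to move; the robot and the scene stay as the last step left them, time stands still between calls to the robot, and variables do not carry over. Pictures are saved under pics/ and viewed, and the job is handed in when it is done.

```bash
mkdir -p pics; ls; cat > h.py <<'E'
import numpy as np, cv2
from workcell import readout, optics, env
def snap(name,fn):
    p=optics.camera_params(name); im,d=optics.grab_frame(name)
    cv2.imwrite('pics/'+fn+'.png',im[:,:,::-1]); np.savez('pics/'+fn+'.npz',im=im,d=d,**{k:np.array(p[k]) for k in('mtx','R','t')})
    return im,d,p
def load(fn):
    z=np.load('pics/'+fn+'.npz'); return z['im'],z['d'],z
def ray(p,u,v,z):
    K=np.array(p['mtx']);R=np.array(p['R']);t=np.array(p['t']).ravel()
    c=-R.T@t; dr=R.T@np.linalg.solve(K,[u,v,1.]); s=(z-c[2])/dr[2]; return c+s*dr
def cloud(p,d):
    K=np.array(p['mtx']);R=np.array(p['R']);t=np.array(p['t']).ravel()
    v,u=np.indices(d.shape); P=np.stack([(u-K[0,2])/K[0,0]*d,(v-K[1,2])/K[1,1]*d,d],-1)
    return (P-t)@R
E
python3 - <<'E'
from h import *
print(readout.state())
for n in('scene','top','wrist'): 
    im,d,p=snap(n,n+'0'); print(n,np.array(p['t']),-np.array(p['R']).T@np.array(p['t']).ravel(),(d>0).mean())
E
```

```text
pics
{'time_s': 0.0, 'qpos': array([ 7.15627335e+01,  1.83516497e+01,  8.97073422e+01, -2.17956680e-03,
        7.20423579e+01, -1.14718248e+00]), 'qvel': array([-0.03411601, -0.03012201,  0.08229777, -0.02661818,  0.00968263,
       -0.04475843]), 'effort': array([ 4.66742895e-04, -4.12448502e+01, -2.31971258e+01,  7.26745580e-02,
        4.58617788e-02, -1.43189372e-04]), 'ee_pos': array([170.76585596, 548.55347457, 227.11381987]), 'ee_rot': array([ -89.97587686,   89.89862897, -107.26528707]), 'force': array([0.07752212, 0.42797055, 0.62091711]), 'torque': array([-0.00284265, -0.04367229,  0.00253862]), 'gripper_width': 91.28809255775941}
scene [-458.08907622 -205.84809229 1182.82618548] [ 869.16240278 -460.29622486  827.03139415] 0.9959440104166667
top [7.74504129e-03 5.53999434e+02 9.70065934e+02] [519.67706907 -13.87294628 988.78034704] 0.9958984375
wrist [-574.34006929  -32.90159185  393.68339036] [ 92.69809133 573.80583656 384.82407354] 0.996171875
```

View pics/scene0.png

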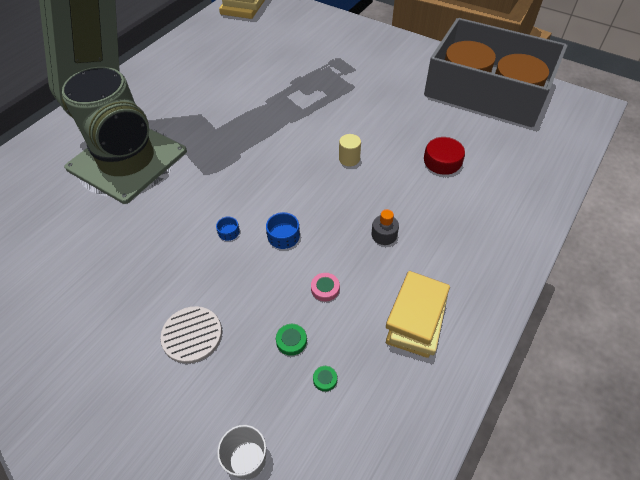

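View pics/top0.png

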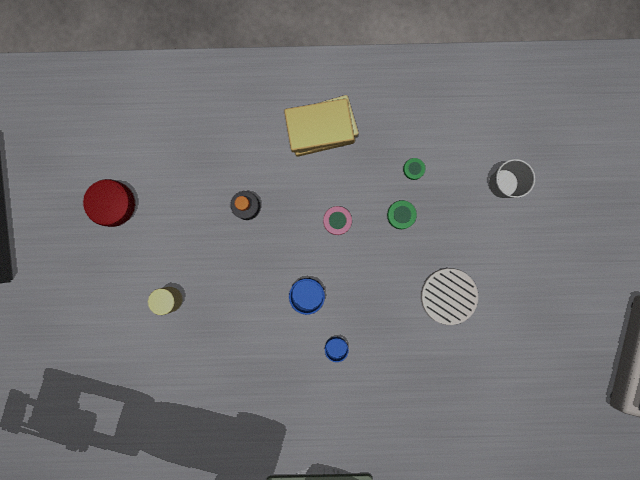

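View pics/wrist0.png

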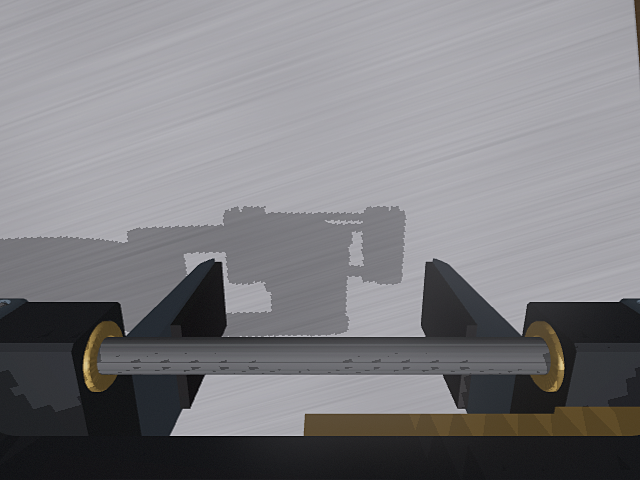

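The overhead view shows the large mould at about (307,296), board (450,296), large green follower (402,214), weight (245,205) and cheese (161,301). Look-alikes are the small blue mould (336,348), the pink disc (337,220) and the small green disc (414,168). Next I measure positions.

```bash
cat > meas.py <<'E'
from h import *
def top_fit(im,d,p,pix,ztop,win=45,tol=4,hole=False):
    P=cloud(p,d); u,v=pix
    m=np.zeros(d.shape,np.uint8); m[v-win:v+win,u-win:u+win]=1
    m&=((abs(P[...,2]-ztop)<tol)&(d>0)).astype(np.uint8)
    n,l,s,c=cv2.connectedComponentsWithStats(m,connectivity=8)
    i=1+np.argmax(s[1:,4]); q=np.argwhere(l==i)[:,::-1].astype(np.float32)
    (cu,cv_),r=cv2.minEnclosingCircle(q)
    X=ray(p,cu,cv_,ztop); e=ray(p,cu+r,cv_,ztop)
    return X.round(1), round(2*np.linalg.norm(e-X),1), s[i,4], np.median(P[...,2][l==i]).round(1)
if __name__=='__main__':
    im,d,z=load('top0')
    for n,pix,h in(('board',(450,296),12),('mould',(307,296),38),('small',(336,348),30),('cheese',(161,301),58),('foll',(402,214),18),('sg',(414,168),12),('weight',(243,204),70),('wbody',(245,205),38),('waxed',(109,203),42),('cup',(515,180),65),('slabs',(320,125),67),('pink',(337,220),18)):
        try: print(n,*top_fit(im,d,z,pix,h,win=25 if n in('foll','sg','small') else 40))
        except Exception as ex: print(n,ex)
    P=cloud(z,d); print(P[380:384,600:604,2].mean(), P[100,100])
    im,d,z=load('scene0')
    for n,pix,h in(('board',(191,334),12),('mould',(283,225),38),('cheese',(350,142),58),('foll',(291,339),18),('weight',(387,215),70)):
        try: print(n,*top_fit(im,d,z,pix,h,win=30))
        except Exception as ex: print(n,ex)
E
python3 meas.py
```

```text
board [ 441.3 -261.3   12. ] 110.1 2434 11.3
mould [448.9  13.9  38. ] 67.5 186 37.3
small [354.6 -20.5  30. ] 1.9 2 26.6
cheese [447.2 281.7  58. ] 50.1 551 57.0
foll [ 601.1 -172.4   18. ] 55.6 632 17.5
sg [ 690.8 -200.2   12. ] 42.0 345 12.5
weight [624.5 128.7  70. ] 25.5 147 69.3
wbody [624.2 128.3  38. ] 53.3 424 37.2
waxed [634.5 388.6  42. ] 87.4 1532 41.2
cup [ 658.6 -375.3   65. ] 71.9 219 64.1
slabs [766.5 -16.5  67. ] 138.1 2572 65.9
pink [592.6 -47.5  18. ] 55.2 626 17.3
-0.385360209536661 [842.29509816 416.66956311   1.02183106]
board [ 442.1 -263.4   12. ] 114.9 2611 12.3
mould [449.7  12.5  38. ] 66.7 194 37.2
cheese [447.5 279.4  58. ] 48.3 265 57.5
foll [ 603.  -174.8   18. ] 55.8 708 18.2
weight [625.4 127.2  70. ] 25.0 109 69.6
```

```bash
cat >> h.py <<'E'
from scipy.spatial.transform import Rotation as Ro
def st():
    s=readout.state(); R=Ro.from_euler('xyz',s['ee_rot'],degrees=True).as_matrix()
    print('t',round(s['time_s'],2),'pos',s['ee_pos'].round(1),'w',round(s['gripper_width'],1),'F',s['force'].round(1)); print(' x',R[:,0].round(3),'y',R[:,1].round(3)); return s,R
def go(x,y,z):
    s,R=st(); print(' need cm',((np.array([x,y,z])-s['ee_pos'])/10).round(2))
E
python3 -c "
from h import *
go(449.3,13.2,150)"; python3 -m creep '[{"translation":[0,0,0],"delta_rot":[0,0,0]}]' 1 30
```

```text
t 0.15 pos [170.8 548.7 227.3] w 91.2 F [ 0.4 -1.3  0.3]
 x [-0.    -0.001 -1.   ] y [ 0.297  0.955 -0.001]
 need cm [ 27.85 -53.55  -7.73]
time_s: 0.23
ee_pos: [170.8, 548.8, 227.6]
ee_rot: [-90.7, 90.0, -108.0]
force: [0.3, -0.3, 0.5]
gripper_width: 91.1
```

```bash
R='ok'
python3 -m creep '[{"translation":[1.75,-3.35,0],"delta_rot":[0,0,0]},{"translation":[1.75,-3.35,0],"delta_rot":[0,0,0]},{"translation":[1.75,-3.35,0],"delta_rot":[0,0,0]},{"translation":[1.75,-3.35,0],"delta_rot":[0,0,0]},{"translation":[1.75,-3.35,0],"delta_rot":[0,0,0]}]'
python3 -m creep '[{"translation":[1.75,-3.35,0],"delta_rot":[0,0,0]},{"translation":[1.75,-3.35,0],"delta_rot":[0,0,0]},{"translation":[1.75,-3.35,0],"delta_rot":[0,0,0]},{"translation":[1.75,-3.35,0],"delta_rot":[0,0,0]},{"translation":[1.75,-3.35,0],"delta_rot":[0,0,0]}]'
python3 -m creep '[{"translation":[1.75,-3.35,0],"delta_rot":[0,0,0]},{"translation":[1.75,-3.35,0],"delta_rot":[0,0,0]},{"translation":[1.75,-3.35,0],"delta_rot":[0,0,0]},{"translation":[1.75,-3.35,0],"delta_rot":[0,0,0]},{"translation":[1.75,-3.35,0],"delta_rot":[0,0,0]}]'
python3 -m creep '[{"translation":[1.6,-3.3,-2],"delta_rot":[0,0,0]},{"translation":[0,0,-2],"delta_rot":[0,0,0]},{"translation":[0,0,-2],"delta_rot":[0,0,0]},{"translation":[0,0,0],"delta_rot":[0,0,0]}]'
python3 - <<'E'
from h import *
s,R=st(); im,d,p=snap('wrist','w1'); snap('top','t1')
from meas import top_fit
P=cloud(p,d)
q=P[(abs(P[...,2]-38)<3)&(np.linalg.norm(P[...,:2]-[449,13],axis=-1)<45)]
print(len(q),q.min(0),q.max(0)); go(449.3,13.2,20)
E
```

```text
time_s: 0.65
ee_pos: [258.7, 379.9, 227.8]
ee_rot: [-33.2, 90.0, -50.4]
force: [1.1, 0.2, -0.2]
gripper_width: 91.5
time_s: 1.07
ee_pos: [346.2, 212.3, 228.1]
ee_rot: [51.3, 90.0, 34.1]
force: [0.2, 0.4, -0.2]
gripper_width: 91.2
time_s: 1.48
ee_pos: [433.8, 44.6, 228.1]
ee_rot: [46.2, 90.0, 28.9]
force: [1.0, 0.1, -0.0]
gripper_width: 90.9
time_s: 1.82
ee_pos: [446.8, 12.8, 164.7]
ee_rot: [-163.7, 89.5, 178.9]
force: [-1.4, 0.1, -0.7]
gripper_width: 90.9
t 1.82 pos [446.8  12.8 164.7] w 90.9 F [-1.4  0.1 -0.7]
 x [-0.008  0.    -1.   ] y [ 0.299  0.954 -0.002]
1431 [414.99190973 -17.36964152  35.01057086] [482.71481156  49.77916462  40.92484151]
t 1.92 pos [449.1  13.6 168. ] w 91.1 F [1.  0.2 0.2]
 x [-0.001  0.    -1.   ] y [ 0.297  0.955 -0.   ]
 need cm [  0.02  -0.04 -14.8 ]
```

View pics/w1.png

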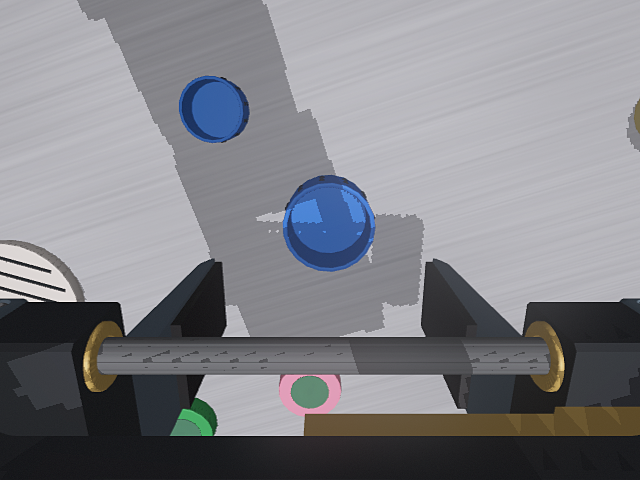

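The wrist view shows the mould at (328,222), centred between the jaws at columns 215–435, with the small mould clear at (214,109). I descend.

```bash
python3 -m creep '[{"translation":[0,0.1,-3.5],"delta_rot":[0,0,0]},{"translation":[0,0,-3.5],"delta_rot":[0,0,0]},{"translation":[0,0,-3.5],"delta_rot":[0,0,0]},{"translation":[0,0,-2.5],"delta_rot":[0,0,0]},{"translation":[0,0,-1.8],"delta_rot":[0,0,0]}]'
python3 -m creep '[{"translation":[0,0,0],"delta_rot":[0,0,0]},{"translation":[0,0,0],"delta_rot":[0,0,0]},{"translation":[0,0,0],"delta_rot":[0,0,0]},{"translation":[0,0,0],"delta_rot":[0,0,0]},{"translation":[0,0,0],"delta_rot":[0,0,0]}]' -1 25
python3 -m creep '[{"translation":[0,0,0],"delta_rot":[0,0,0]},{"translation":[0,0,0],"delta_rot":[0,0,0]},{"translation":[0,0,0],"delta_rot":[0,0,0]},{"translation":[0,0,0],"delta_rot":[0,0,0]},{"translation":[0,0,0],"delta_rot":[0,0,0]}]'

```

```text
time_s: 2.33
ee_pos: [449.6, 15.2, 19.3]
ee_rot: [30.0, 90.0, 12.8]
force: [0.1, -0.0, 0.6]
gripper_width: 91.6
time_s: 2.75
ee_pos: [451.0, 14.8, 21.8]
ee_rot: [20.9, 89.7, 3.6]
force: [1.2, 0.5, 6.4]
gripper_width: 66.7
time_s: 3.17
ee_pos: [451.0, 14.8, 21.8]
ee_rot: [22.6, 89.7, 5.3]
force: [-0.0, 1.8, 8.3]
gripper_width: 66.7
```

```bash
python3 -m creep '[{"translation":[0,0,2],"delta_rot":[0,0,0]},{"translation":[0,0,3],"delta_rot":[0,0,0]},{"translation":[0,0,3],"delta_rot":[0,0,0]},{"translation":[0,0,0],"delta_rot":[0,0,0]},{"translation":[0,0,0],"delta_rot":[0,0,0]}]'
python3 - <<'E'
from h import *
snap('wrist','w2')
im,d,p=snap('scene','s2'); go(441.7,-262.3,80)
E
```

```text
time_s: 3.58
ee_pos: [450.5, 14.6, 101.9]
ee_rot: [18.3, 89.7, 1.0]
force: [-0.8, 0.7, -1.6]
gripper_width: 66.9
t 3.68 pos [448.5  14.6  99.6] w 66.9 F [ 1.1 -0.2 -1.9]
 x [-0.001  0.    -1.   ] y [ 0.297  0.955 -0.   ]
 need cm [ -0.68 -27.69  -1.96]
```

View pics/w2.png

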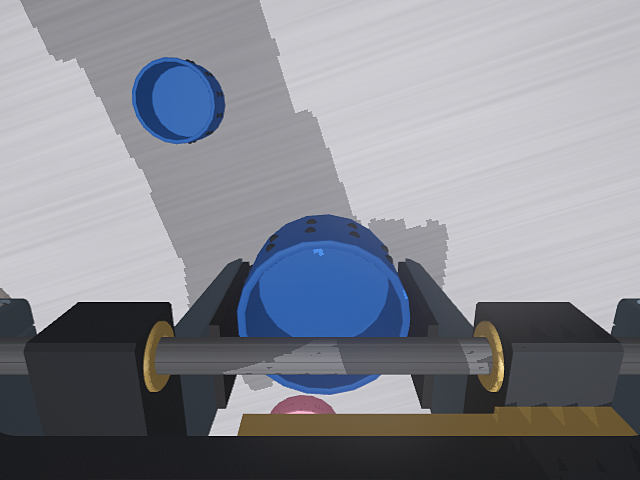

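View pics/s2.png

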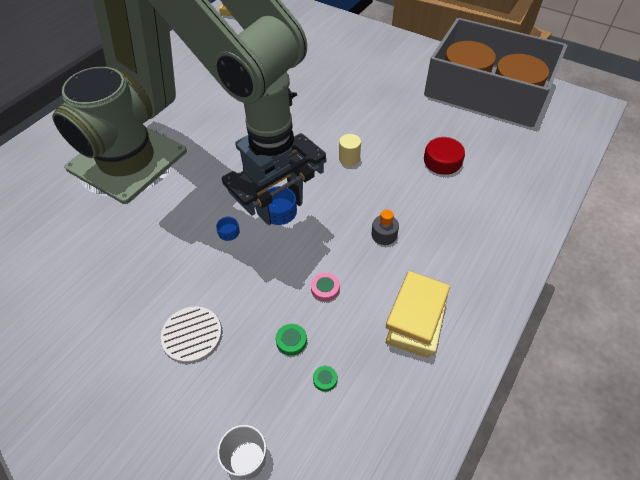

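The mould is held, with its rim seen at (323,316) level between the fingers. I carry it to the board.

```bash
python3 -m creep '[{"translation":[-0.1,-3.4,0],"delta_rot":[0,0,0]},{"translation":[-0.1,-3.4,0],"delta_rot":[0,0,0]},{"translation":[-0.1,-3.4,0],"delta_rot":[0,0,0]},{"translation":[-0.1,-3.4,0],"delta_rot":[0,0,0]},{"translation":[-0.1,-3.4,0],"delta_rot":[0,0,0]}]'
python3 -m creep '[{"translation":[-0.1,-3.4,0],"delta_rot":[0,0,0]},{"translation":[-0.1,-3.4,-1],"delta_rot":[0,0,0]},{"translation":[0,-2.5,-2],"delta_rot":[0,0,0]},{"translation":[0,-1.4,-2],"delta_rot":[0,0,0]},{"translation":[0,0,0],"delta_rot":[0,0,0]}]'
python3 -m creep '[{"translation":[0,0,0],"delta_rot":[0,0,0]},{"translation":[0,0,0],"delta_rot":[0,0,0]}]'
python3 - <<'E'
from h import *
im,d,p=snap('wrist','w3'); snap('top','t3')
s,R=st()
P=cloud(p,d); rt=s['ee_pos'][2]-20.5+38
hsv=cv2.cvtColor(im,cv2.COLOR_RGB2HSV); m=(hsv[...,0]>100)&(hsv[...,0]<125)&(hsv[...,1]>120)
q=P[m&(abs(P[...,2]-rt)<4)&(np.linalg.norm(P[...,:2]-s['ee_pos'][:2],axis=-1)<60)]
print(len(q),q.min(0),q.max(0),(q.min(0)+q.max(0))/2); go(441.7,-262.3,33)
E
```

```text
time_s: 4.1
ee_pos: [442.9, -156.4, 98.4]
ee_rot: [174.2, 89.8, 156.9]
force: [0.8, 0.9, -1.5]
gripper_width: 66.5
time_s: 4.52
ee_pos: [439.5, -263.4, 45.4]
ee_rot: [168.2, 89.5, 150.8]
force: [0.3, 0.2, -1.1]
gripper_width: 66.5
time_s: 4.68
ee_pos: [441.8, -261.5, 49.5]
ee_rot: [155.6, 89.9, 138.4]
force: [0.3, -0.1, -1.5]
gripper_width: 66.7
t 4.78 pos [ 442.7 -261.5   50.5] w 66.5 F [-0.4  0.3 -0.2]
 x [ 0.001  0.    -1.   ] y [0.296 0.955 0.   ]
3793 [ 405.69596013 -294.26309872   64.05156842] [ 473.73671404 -226.61398791   68.54977547] [ 439.71633709 -260.43854332   66.30067195]
t 4.78 pos [ 442.7 -261.5   50.5] w 66.5 F [-0.4  0.3 -0.2]
 x [ 0.001  0.    -1.   ] y [0.296 0.955 0.   ]
 need cm [-0.1  -0.08 -1.75]
```

View pics/w3.png

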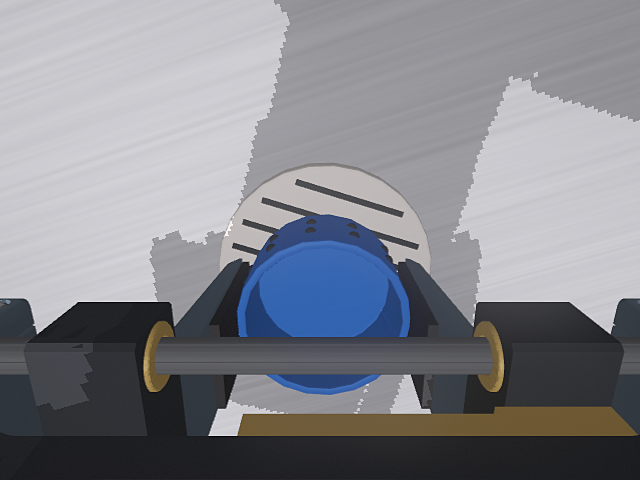

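```bash
python3 -m creep '[{"translation":[0,0,-0.8],"delta_rot":[0,0,0]},{"translation":[0,0,-0.5],"delta_rot":[0,0,0]},{"translation":[0,0,-0.2],"delta_rot":[0,0,0]},{"translation":[0,0,0],"delta_rot":[0,0,0]},{"translation":[0,0,0],"delta_rot":[0,0,0]}]'
python3 -m creep '[{"translation":[0,0,-0.2],"delta_rot":[0,0,0]},{"translation":[0,0,0],"delta_rot":[0,0,0]},{"translation":[0,0,0],"delta_rot":[0,0,0]}]'

```

```text
time_s: 5.2
ee_pos: [442.3, -262.2, 34.9]
ee_rot: [148.4, 90.0, 131.1]
force: [0.2, 0.0, -0.8]
gripper_width: 66.7
time_s: 5.45
ee_pos: [442.8, -262.6, 33.8]
ee_rot: [-2.2, 89.9, -19.5]
force: [-0.3, 1.5, 5.7]
gripper_width: 66.6
```

Contact shows as 5.7 N upward force, so I release, rise and check.

```bash
python3 -m creep '[{"translation":[0,0,0],"delta_rot":[0,0,0]},{"translation":[0,0,0],"delta_rot":[0,0,0]},{"translation":[0,0,0],"delta_rot":[0,0,0]},{"translation":[0,0,0],"delta_rot":[0,0,0]},{"translation":[0,0,0],"delta_rot":[0,0,0]}]' 1
python3 -m creep '[{"translation":[0,0,2],"delta_rot":[0,0,0]},{"translation":[0,0,3],"delta_rot":[0,0,0]},{"translation":[0,0,4],"delta_rot":[0,0,0]},{"translation":[0,0,3],"delta_rot":[0,0,0]},{"translation":[0,0,2],"delta_rot":[0,0,0]}]'
python3 -m creep '[{"translation":[0.05,4,0],"delta_rot":[0,0,0]},{"translation":[0.05,4,0],"delta_rot":[0,0,0]},{"translation":[0.05,4,0],"delta_rot":[0,0,0]},{"translation":[0.05,4,0],"delta_rot":[0,0,0]},{"translation":[0.05,4,0],"delta_rot":[0,0,0]}]'
python3 -m creep '[{"translation":[0.05,4,0],"delta_rot":[0,0,0]},{"translation":[0.05,4,0],"delta_rot":[0,0,0]},{"translation":[0.05,4,0],"delta_rot":[0,0,0]},{"translation":[0.05,4,0],"delta_rot":[0,0,0]},{"translation":[0.05,4,0],"delta_rot":[0,0,0]}]'
python3 -m creep '[{"translation":[0.0,4,0],"delta_rot":[0,0,0]},{"translation":[0,4,0],"delta_rot":[0,0,0]},{"translation":[0,4,0],"delta_rot":[0,0,0]},{"translation":[0,2.2,0],"delta_rot":[0,0,0]},{"translation":[0,0,0],"delta_rot":[0,0,0]}]'
python3 - <<'E'
from h import *
from meas import top_fit
im,d,p=snap('top','t4'); print('mould',*top_fit(im,d,p,(448,296),50,win=35),'board',*top_fit(im,d,p,(450,296),12))
im,d,p=snap('scene','s4'); print('mould',*top_fit(im,d,p,(191,325),50,win=30))
im,d,p=snap('wrist','w4'); P=cloud(p,d); q=P[(abs(P[...,2]-58)<2)&(np.linalg.norm(P[...,:2]-[447,280],axis=-1)<45)]
print(len(q),(q.min(0)+q.max(0))/2, q.max(0)-q.min(0))
go(447.3,280.8,51)
E
```

```text
time_s: 5.87
ee_pos: [442.3, -262.4, 32.9]
ee_rot: [140.2, 90.0, 122.9]
force: [0.1, -0.1, 0.1]
gripper_width: 91.2
time_s: 6.28
ee_pos: [443.4, -263.1, 176.3]
ee_rot: [-14.0, 89.7, -31.3]
force: [0.2, -0.1, -0.6]
gripper_width: 90.8
time_s: 6.7
ee_pos: [444.4, -60.8, 173.1]
ee_rot: [33.1, 90.0, 15.7]
force: [0.3, 0.2, -0.0]
gripper_width: 91.3
time_s: 7.12
ee_pos: [446.9, 139.5, 173.1]
ee_rot: [18.9, 90.0, 1.6]
force: [0.4, 0.1, -0.0]
gripper_width: 90.9
time_s: 7.53
ee_pos: [447.4, 283.9, 172.8]
ee_rot: [87.6, 89.9, 70.6]
force: [0.2, 0.1, -0.4]
gripper_width: 91.2
mould [ 440.3 -262.4   50. ] 68.7 212 49.2 board [ 441.4 -261.3   12. ] 110.2 1292 11.3
mould [ 443.  -264.8   50. ] 70.8 279 50.0
3591 [446.30128445 284.8721698   58.00456421] [48.92551071 49.05721782  3.98401554]
t 7.68 pos [447.  279.  172.6] w 91.3 F [0.7 0.5 0.4]
 x [-0.001 -0.001 -1.   ] y [ 0.297  0.955 -0.001]
 need cm [  0.03   0.18 -12.16]
```

View pics/w4.png

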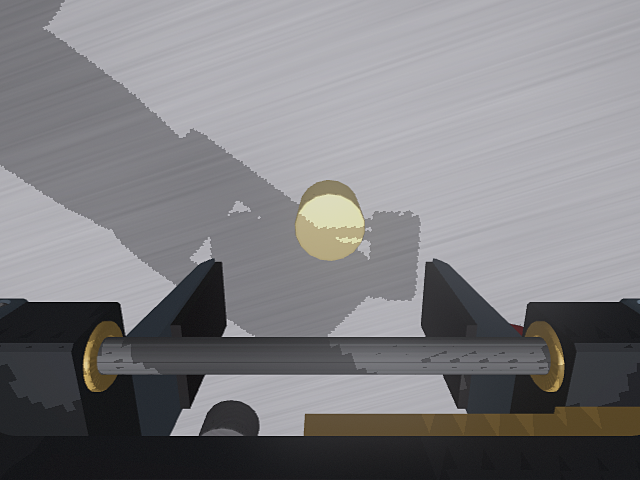

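View pics/t4.png

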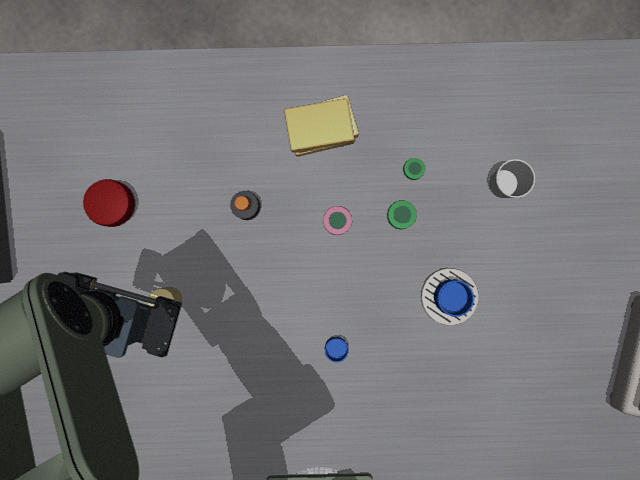

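The mould sits centred on the board, at about (454,297) in the overhead view. The cheese at (330,228) in the wrist view is between the jaws. Descending on it.

```bash
python3 -m creep '[{"translation":[0,0.15,-3],"delta_rot":[0,0,0]},{"translation":[0,0,-3.5],"delta_rot":[0,0,0]},{"translation":[0,0,-3],"delta_rot":[0,0,0]},{"translation":[0,0,-2.1],"delta_rot":[0,0,0]},{"translation":[0,0,-0.5],"delta_rot":[0,0,0]}]'
python3 -m creep '[{"translation":[0,0,0],"delta_rot":[0,0,0]},{"translation":[0,0,0],"delta_rot":[0,0,0]},{"translation":[0,0,0],"delta_rot":[0,0,0]}]'
python3 -c "
from h import *
st()"
python3 -m creep '[{"translation":[0,0,0],"delta_rot":[0,0,0]},{"translation":[0,0,0],"delta_rot":[0,0,0]},{"translation":[0,0,0],"delta_rot":[0,0,0]},{"translation":[0,0,0],"delta_rot":[0,0,0]},{"translation":[0,0,0],"delta_rot":[0,0,0]}]' -1 25
python3 -m creep '[{"translation":[0,0,0],"delta_rot":[0,0,0]},{"translation":[0,0,0],"delta_rot":[0,0,0]},{"translation":[0,0,0],"delta_rot":[0,0,0]},{"translation":[0,0,0],"delta_rot":[0,0,0]}]'
python3 -m creep '[{"translation":[0,0,2],"delta_rot":[0,0,0]},{"translation":[0,0,3],"delta_rot":[0,0,0]},{"translation":[0,0,4],"delta_rot":[0,0,0]},{"translation":[0,0,2],"delta_rot":[0,0,0]},{"translation":[0,0,0],"delta_rot":[0,0,0]}]'
```

```text
time_s: 8.1
ee_pos: [445.1, 278.0, 48.8]
ee_rot: [-130.2, 89.6, -147.6]
force: [0.3, -0.2, 0.1]
gripper_width: 91.0
time_s: 8.35
ee_pos: [448.7, 281.3, 53.7]
ee_rot: [48.2, 89.8, 30.8]
force: [0.1, 0.1, 0.1]
gripper_width: 91.1
t 8.35 pos [448.7 281.3  53.7] w 91.1 F [0.1 0.1 0.1]
 x [ 0.003  0.002 -1.   ] y [0.298 0.955 0.003]
time_s: 8.77
ee_pos: [447.4, 281.2, 52.3]
ee_rot: [50.6, 90.0, 33.3]
force: [0.6, -0.5, -0.1]
gripper_width: 60.3
time_s: 9.1
ee_pos: [447.5, 281.4, 52.2]
ee_rot: [71.7, 90.0, 54.4]
force: [-0.1, 1.6, 2.0]
gripper_width: 49.2
time_s: 9.52
ee_pos: [449.8, 282.5, 166.7]
ee_rot: [47.5, 89.4, 30.2]
force: [1.2, 1.3, -0.4]
gripper_width: 49.4
```

```bash
python3 -m creep '[{"translation":[-0.04,-3.6,0],"delta_rot":[0,0,0]},{"translation":[-0.04,-3.6,0],"delta_rot":[0,0,0]},{"translation":[-0.04,-3.6,0],"delta_rot":[0,0,0]},{"translation":[-0.04,-3.6,0],"delta_rot":[0,0,0]},{"translation":[-0.04,-3.6,0],"delta_rot":[0,0,0]}]'
python3 -m creep '[{"translation":[-0.04,-3.8,0],"delta_rot":[0,0,0]},{"translation":[-0.04,-3.8,0],"delta_rot":[0,0,0]},{"translation":[-0.04,-3.8,0],"delta_rot":[0,0,0]},{"translation":[-0.04,-3.8,0],"delta_rot":[0,0,0]},{"translation":[-0.04,-3.8,0],"delta_rot":[0,0,0]}]'
python3 -m creep '[{"translation":[-0.04,-3.8,0],"delta_rot":[0,0,0]},{"translation":[-0.04,-3.8,0],"delta_rot":[0,0,0]},{"translation":[-0.04,-3.8,0],"delta_rot":[0,0,0]},{"translation":[0,-3.6,0],"delta_rot":[0,0,0]},{"translation":[0,-2.4,0],"delta_rot":[0,0,0]}]'
python3 -m creep '[{"translation":[0,0,-2],"delta_rot":[0,0,0]},{"translation":[0,0,-1.2],"delta_rot":[0,0,0]},{"translation":[0,0,0],"delta_rot":[0,0,0]},{"translation":[0,0,0],"delta_rot":[0,0,0]},{"translation":[0,0,0],"delta_rot":[0,0,0]}]'
python3 - <<'E'
from h import *
st()
im,d,p=snap('wrist','w5');snap('top','t5'); 
s,R=st(); P=cloud(p,d)
rt=s['ee_pos'][2]+5.8
def ext(c,z,r,t=2.5):
    q=P[(abs(P[...,2]-z)<t)&(np.linalg.norm(P[...,:2]-c,axis=-1)<r)]; print(z,len(q),(q.min(0)+q.max(0))/2,q.max(0)-q.min(0))
ext([442,-263],rt,32); ext([442,-263],50,45); ext([442,-263],12,60)
go(441.7,-263,69)
E
```

```text
time_s: 9.93
ee_pos: [443.9, 99.4, 160.6]
ee_rot: [-148.1, 89.8, -165.3]
force: [0.2, -0.6, -2.2]
gripper_width: 49.1
time_s: 10.35
ee_pos: [441.9, -90.5, 160.7]
ee_rot: [-176.2, 89.8, 166.6]
force: [0.0, -0.2, -1.9]
gripper_width: 49.2
time_s: 10.77
ee_pos: [441.1, -265.7, 160.4]
ee_rot: [-170.2, 89.9, 172.4]
force: [0.5, 0.7, -1.5]
gripper_width: 49.2
time_s: 11.18
ee_pos: [442.2, -262.7, 129.9]
ee_rot: [162.0, 90.0, 144.7]
force: [1.0, -0.1, -0.4]
gripper_width: 49.4
t 11.18 pos [ 442.2 -262.7  129.9] w 49.4 F [ 1.  -0.1 -0.4]
 x [-0.  0. -1.] y [0.297 0.955 0.   ]
t 11.28 pos [ 442.6 -262.8  130.6] w 49.3 F [ 0.5 -0.3 -0.6]
 x [ 0.001 -0.001 -1.   ] y [ 0.297  0.955 -0.   ]
136.44325861468513 8569 [ 437.64722331 -260.43783469  136.42953547] [44.58540445 57.28337523  4.95750724]
50 1209 [ 433.92551233 -261.3341311    49.99045121] [54.76641054 67.51388379  4.98059562]
12 7523 [ 437.65952928 -259.94577281   12.01344292] [102.94439762 109.08902882   4.97220756]
t 11.28 pos [ 442.6 -262.8  130.6] w 49.3 F [ 0.5 -0.3 -0.6]
 x [ 0.001 -0.001 -1.   ] y [ 0.297  0.955 -0.   ]
 need cm [-0.09 -0.02 -6.16]
```

View pics/w5.png

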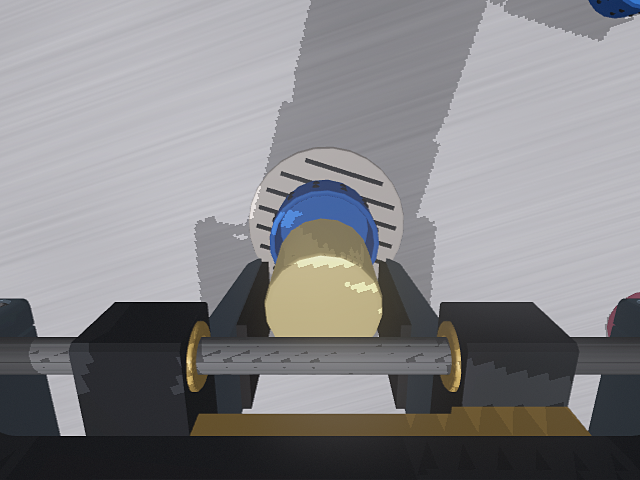

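View pics/t5.png

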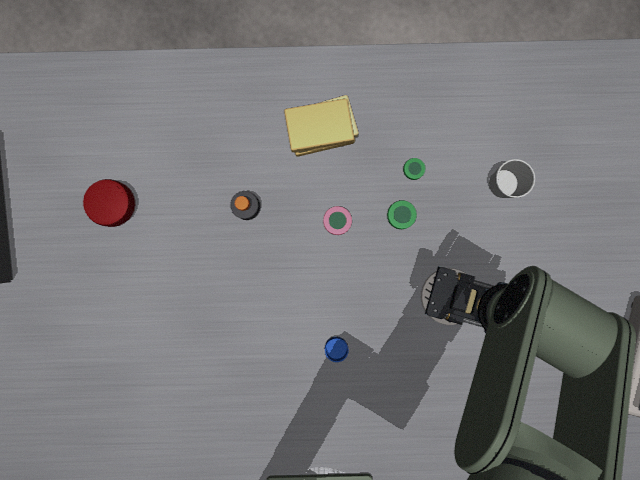

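In the wrist view the cheese top at (323,312) and the mould at (324,235) line up along the jaw direction. I check the other axis from the far edges.

```bash
python3 - <<'E'
from h import *
im,d,p=load('w5'); P=cloud(p,d); R=Ro.identity()
n=np.array([-.955,.297]); y=np.array([.297,.955]); hsv=cv2.cvtColor(im,cv2.COLOR_RGB2HSV)
print('t',(np.array([442.6,-262.8])@n).round(1),(np.array([442.6,-262.8])@y).round(1))
c=(hsv[...,0]>20)&(hsv[...,0]<35)&(hsv[...,1]>60)
b=(hsv[...,0]>100)&(hsv[...,0]<125)&(hsv[...,1]>100)
for nm,m,z,r in(('cheese',c,136.4,25),('mould',b,50,34)):
    for t in (2,4):
        q=P[m&(abs(P[...,2]-z)<t)&(np.linalg.norm(P[...,:2]-[442,-262],axis=-1)<60)][:,:2]
        print(nm,len(q),'perp',(q@n).max()-r,'along',((q@y).max()+(q@y).min())/2,np.ptp(q@y))
E
```

```text
t -500.7 -119.5
cheese 7496 perp -498.22763904411295 along -119.20212873692623 49.29886594436282
cheese 7798 perp -498.22763904411295 along -119.15967690349228 49.45139821935544
mould 1128 perp -498.50770729175866 along -118.8614276994062 66.83911961341002
mould 1227 perp -498.42315048380544 along -118.8614276994062 66.83911961341002
```

```bash
python3 -m creep '[{"translation":[0,0,-1.5],"delta_rot":[0,0,0]},{"translation":[0,0,-1.5],"delta_rot":[0,0,0]},{"translation":[0,0,-1.2],"delta_rot":[0,0,0]},{"translation":[0,0,-0.9],"delta_rot":[0,0,0]},{"translation":[0,0,-0.6],"delta_rot":[0,0,0]}]'
python3 -m creep '[{"translation":[0,0,-0.2],"delta_rot":[0,0,0]},{"translation":[0,0,0],"delta_rot":[0,0,0]},{"translation":[0,0,0],"delta_rot":[0,0,0]}]'
python3 -m creep '[{"translation":[0,0,-0.2],"delta_rot":[0,0,0]},{"translation":[0,0,0],"delta_rot":[0,0,0]},{"translation":[0,0,0],"delta_rot":[0,0,0]}]'
```

```text
time_s: 11.7
ee_pos: [442.2, -262.7, 72.7]
ee_rot: [126.6, 90.0, 109.4]
force: [-0.1, -0.5, -1.0]
gripper_width: 49.5
time_s: 11.95
ee_pos: [442.6, -263.1, 71.6]
ee_rot: [-11.2, 89.9, -28.5]
force: [0.5, 0.3, -0.2]
gripper_width: 49.3
time_s: 12.2
ee_pos: [442.3, -263.0, 69.3]
ee_rot: [-3.3, 90.0, -20.6]
force: [-0.1, 0.0, -0.9]
gripper_width: 49.5
```

```bash
python3 -m creep '[{"translation":[0,0,-0.1],"delta_rot":[0,0,0]},{"translation":[0,0,0],"delta_rot":[0,0,0]},{"translation":[0,0,0],"delta_rot":[0,0,0]}]'
python3 -m creep '[{"translation":[0,0,-0.1],"delta_rot":[0,0,0]},{"translation":[0,0,0],"delta_rot":[0,0,0]},{"translation":[0,0,0],"delta_rot":[0,0,0]}]'
```

```text
time_s: 12.45
ee_pos: [442.4, -263.1, 69.1]
ee_rot: [-9.1, 89.9, -26.4]
force: [-1.0, 1.0, 6.1]
gripper_width: 49.4
time_s: 12.7
ee_pos: [442.4, -263.1, 69.1]
ee_rot: [-10.6, 89.9, -27.9]
force: [-3.3, 2.1, 12.9]
gripper_width: 49.3
```

```bash
python3 -m creep '[{"translation":[0,0,0.1],"delta_rot":[0,0,0]},{"translation":[0,0,0],"delta_rot":[0,0,0]},{"translation":[0,0,0],"delta_rot":[0,0,0]},{"translation":[0,0,0],"delta_rot":[0,0,0]},{"translation":[0,0,0],"delta_rot":[0,0,0]}]' 1
python3 -m creep '[{"translation":[0,0,0],"delta_rot":[0,0,0]},{"translation":[0,0,2],"delta_rot":[0,0,0]},{"translation":[0,0,3],"delta_rot":[0,0,0]},{"translation":[0,0,3],"delta_rot":[0,0,0]},{"translation":[0,0,2],"delta_rot":[0,0,0]}]'
python3 -m creep '[{"translation":[3.2,1.8,0],"delta_rot":[0,0,0]},{"translation":[3.2,1.8,0],"delta_rot":[0,0,0]},{"translation":[3.2,1.8,0],"delta_rot":[0,0,0]},{"translation":[3.2,1.8,0],"delta_rot":[0,0,0]},{"translation":[3.2,1.8,0],"delta_rot":[0,0,0]}]'
python3 -m creep '[{"translation":[0,0,-1],"delta_rot":[0,0,0]},{"translation":[0,0,-1],"delta_rot":[0,0,0]},{"translation":[0,0,0],"delta_rot":[0,0,0]},{"translation":[0,0,0],"delta_rot":[0,0,0]}]'
python3 - <<'E'
from h import *
from meas import top_fit
im,d,p=snap('scene','s6'); print('mould',*top_fit(im,d,p,(191,325),50,win=30),'cheese',*top_fit(im,d,p,(191,315),75,win=30))
im,d,p=snap('top','t6')
im,d,p=snap('wrist','w6'); P=cloud(p,d); q=P[(abs(P[...,2]-18)<4)&(np.linalg.norm(P[...,:2]-[602,-173],axis=-1)<45)]
n=np.array([-.955,.297]); y=np.array([.297,.955]); q=q[:,:2]
s,R=st()
print(len(q),'perp',(q@n).max()-28,(q@n).min()+28,'along',((q@y).max()+(q@y).min())/2,np.ptp(q@y),'tcp',s['ee_pos'][:2]@n,s['ee_pos'][:2]@y)
go(602,-173.5,18)
E
```

```text
time_s: 13.12
ee_pos: [442.1, -262.8, 67.8]
ee_rot: [154.0, 90.0, 136.7]
force: [0.6, 0.2, 0.2]
gripper_width: 79.4
time_s: 13.53
ee_pos: [442.9, -263.3, 170.4]
ee_rot: [-12.5, 89.9, -29.8]
force: [-0.0, -0.7, -0.3]
gripper_width: 90.8
time_s: 13.95
ee_pos: [603.4, -171.9, 167.9]
ee_rot: [178.6, 90.0, 161.3]
force: [0.5, -0.3, 0.5]
gripper_width: 91.3
time_s: 14.28
ee_pos: [600.4, -173.3, 146.8]
ee_rot: [-176.0, 89.8, 166.7]
force: [-0.2, -0.3, 0.4]
gripper_width: 91.2
mould [ 443.  -264.8   50. ] 70.8 190 49.9 cheese [ 441.8 -264.5   75. ] 51.5 601 75.2
t 14.43 pos [ 601.5 -173.7  148.6] w 91.4 F [ 0.3 -0.4  0.5]
 x [ 0.001 -0.    -1.   ] y [ 0.299  0.954 -0.   ]
4293 perp -625.1428096474924 -624.4699541556927 along 15.02134291029385 55.00932541536972 tcp -626.0696524592643 12.741110103480308
t 14.43 pos [ 601.5 -173.7  148.6] w 91.4 F [ 0.3 -0.4  0.5]
 x [ 0.001 -0.    -1.   ] y [ 0.299  0.954 -0.   ]
 need cm [  0.05   0.02 -13.06]
```

View pics/w6.png

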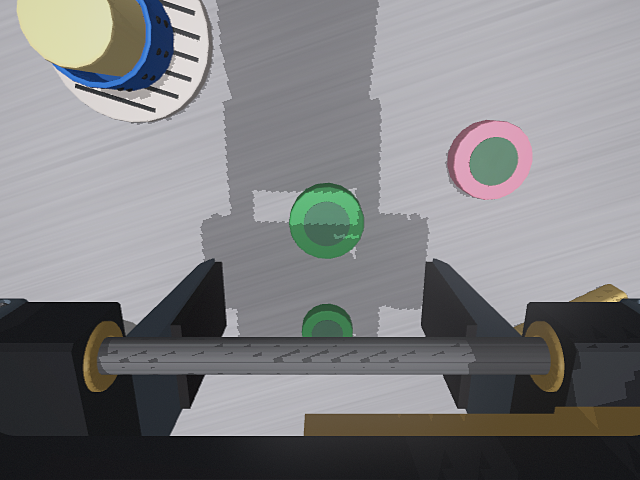

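View pics/s6.png

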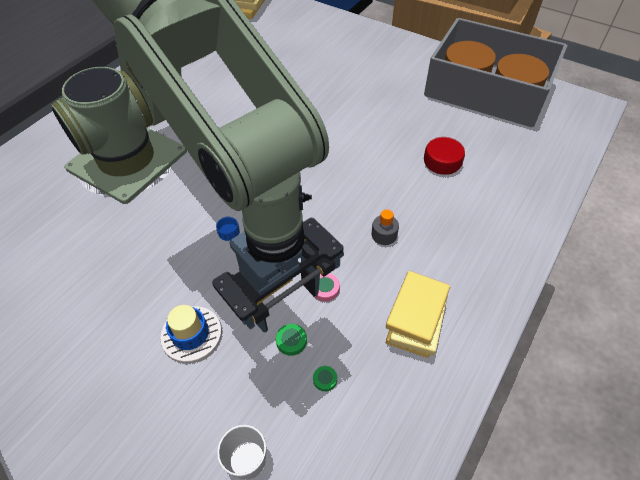

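The cheese stands in the mould (top measured at 75 mm, axes about 1 mm apart). The large follower at (327,222) is between the jaws. Descending.

```bash
python3 -m creep '[{"translation":[0,0,-3.5],"delta_rot":[0,0,0]},{"translation":[0,0,-3.5],"delta_rot":[0,0,0]},{"translation":[0,0,-3],"delta_rot":[0,0,0]},{"translation":[0,0,-2],"delta_rot":[0,0,0]},{"translation":[0,0,-0.9],"delta_rot":[0,0,0]}]'
python3 -m creep '[{"translation":[0,0,0],"delta_rot":[0,0,0]},{"translation":[0,0,0],"delta_rot":[0,0,0]},{"translation":[0,0,0],"delta_rot":[0,0,0]},{"translation":[0,0,0],"delta_rot":[0,0,0]},{"translation":[0,0,0],"delta_rot":[0,0,0]}]' -1 20
python3 -m creep '[{"translation":[0,0,0],"delta_rot":[0,0,0]},{"translation":[0,0,0],"delta_rot":[0,0,0]},{"translation":[0,0,0],"delta_rot":[0,0,0]},{"translation":[0,0,0],"delta_rot":[0,0,0]},{"translation":[0,0,0],"delta_rot":[0,0,0]}]'
python3 -m creep '[{"translation":[0,0,2],"delta_rot":[0,0,0]},{"translation":[0,0,3],"delta_rot":[0,0,0]},{"translation":[0,0,4],"delta_rot":[0,0,0]},{"translation":[0,0,3],"delta_rot":[0,0,0]},{"translation":[0,0,2],"delta_rot":[0,0,0]}]'
```

```text
time_s: 14.85
ee_pos: [600.0, -173.0, 16.5]
ee_rot: [179.3, 89.7, 161.9]
force: [-0.5, -0.4, 0.3]
gripper_width: 91.6
time_s: 15.27
ee_pos: [603.1, -173.2, 20.6]
ee_rot: [2.2, 89.8, -15.0]
force: [0.0, 0.2, 0.0]
gripper_width: 60.5
time_s: 15.68
ee_pos: [602.9, -173.1, 20.2]
ee_rot: [3.3, 89.9, -13.9]
force: [-1.0, 0.1, 5.8]
gripper_width: 55.4
time_s: 16.1
ee_pos: [603.3, -173.2, 162.6]
ee_rot: [0.9, 89.7, -16.4]
force: [0.2, 0.0, -0.5]
gripper_width: 55.6
```

```bash
python3 -m creep '[{"translation":[-3.2,-1.8,0],"delta_rot":[0,0,0]},{"translation":[-3.2,-1.8,0],"delta_rot":[0,0,0]},{"translation":[-3.2,-1.8,0],"delta_rot":[0,0,0]},{"translation":[-3.2,-1.8,0],"delta_rot":[0,0,0]},{"translation":[-3.2,-1.8,0],"delta_rot":[0,0,0]}]'
python3 -m creep '[{"translation":[0,0,-1.5],"delta_rot":[0,0,0]},{"translation":[0,0,-1],"delta_rot":[0,0,0]},{"translation":[0,0,0],"delta_rot":[0,0,0]},{"translation":[0,0,0],"delta_rot":[0,0,0]},{"translation":[0,0,0],"delta_rot":[0,0,0]}]'
cat > al.py <<'E'
from h import *
import sys
# args: tag, held hue lo hi ztop r, target hue lo hi ztop r
a=sys.argv; f=[float(x) for x in a[2:]]
im,d,p=snap('wrist',a[1]); s,R=st(); P=cloud(p,d); c=s['ee_pos'][:2]
n=np.array([-.955,.297]); y=np.array([.297,.955]); hsv=cv2.cvtColor(im,cv2.COLOR_RGB2HSV)
print('tcp',(c@n).round(1),(c@y).round(1))
for lo,hi,z,r in(f[:4],f[4:]):
    q=P[(hsv[...,0]>lo)&(hsv[...,0]<hi)&(hsv[...,1]>60)&(abs(P[...,2]-z)<3)&(np.linalg.norm(P[...,:2]-c,axis=-1)<60)]
    print(len(q),'z',np.median(q[:,2]).round(1)); q=q[:,:2]; print('perp',((q@n).max()-r).round(1),((q@n).min()+r).round(1),'along',(((q@y).max()+(q@y).min())/2).round(1),np.ptp(q@y).round(1))
E
python3 al.py w7 55 85 136 28 20 35 75 25
```

```text
time_s: 16.52
ee_pos: [440.4, -263.2, 158.9]
ee_rot: [177.4, 90.0, 160.1]
force: [0.7, -0.2, -0.6]
gripper_width: 55.3
time_s: 16.93
ee_pos: [443.2, -262.6, 134.1]
ee_rot: [17.6, 90.0, 0.4]
force: [0.0, 0.1, -0.8]
gripper_width: 55.7
t 16.98 pos [ 443.3 -262.7  134.3] w 55.2 F [ 0.7  0.5 -0.2]
 x [ 0.001 -0.    -1.   ] y [ 0.296  0.955 -0.   ]
tcp -501.4 -119.2
4325 z 133.4
perp -499.5 -488.0 along -118.9 54.2
1241 z 75.5
perp -499.0 -469.9 along -119.9 47.2
```

View pics/w7.png

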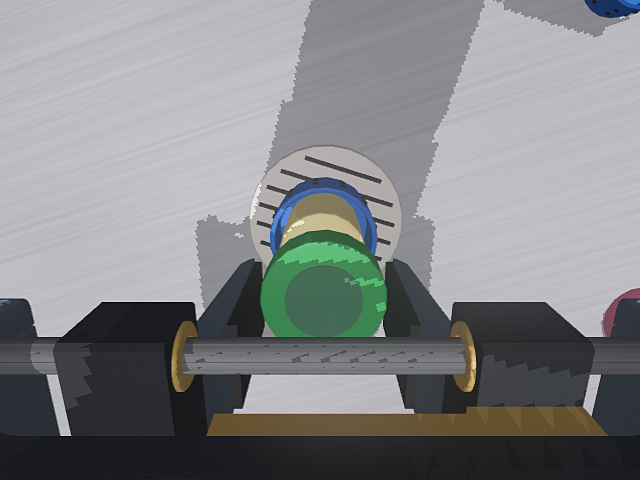

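The green follower (323,292) lines up with the cheese below it within about 1 mm both ways. Lowering.

```bash
python3 -m creep '[{"translation":[0,0,-1.5],"delta_rot":[0,0,0]},{"translation":[0,0,-1],"delta_rot":[0,0,0]},{"translation":[0,0,-0.7],"delta_rot":[0,0,0]},{"translation":[0,0,-0.4],"delta_rot":[0,0,0]},{"translation":[0,0,0],"delta_rot":[0,0,0]}]'
python3 -m creep '[{"translation":[0,0,-0.2],"delta_rot":[0,0,0]},{"translation":[0,0,0],"delta_rot":[0,0,0]},{"translation":[0,0,0],"delta_rot":[0,0,0]}]'
python3 -m creep '[{"translation":[0,0,-0.1],"delta_rot":[0,0,0]},{"translation":[0,0,0],"delta_rot":[0,0,0]},{"translation":[0,0,0],"delta_rot":[0,0,0]}]'
```

```text
time_s: 17.4
ee_pos: [441.9, -262.4, 97.1]
ee_rot: [162.0, 89.9, 144.7]
force: [-0.8, -0.1, -0.0]
gripper_width: 55.2
time_s: 17.65
ee_pos: [442.4, -263.0, 96.4]
ee_rot: [-5.6, 90.0, -22.9]
force: [-0.8, 0.1, -0.6]
gripper_width: 55.5
time_s: 17.9
ee_pos: [442.3, -263.0, 95.3]
ee_rot: [-8.0, 90.0, -25.3]
force: [0.1, 0.2, -0.3]
gripper_width: 55.1
```

```bash
python3 -m creep '[{"translation":[0,0,-0.1],"delta_rot":[0,0,0]},{"translation":[0,0,0],"delta_rot":[0,0,0]},{"translation":[0,0,0],"delta_rot":[0,0,0]}]'
python3 -m creep '[{"translation":[0,0,0],"delta_rot":[0,0,0]},{"translation":[0,0,0],"delta_rot":[0,0,0]}]'
```

```text
time_s: 18.15
ee_pos: [442.4, -263.0, 95.2]
ee_rot: [-8.7, 89.9, -26.0]
force: [-1.0, 1.0, 6.8]
gripper_width: 55.0
time_s: 18.32
ee_pos: [442.4, -263.1, 95.2]
ee_rot: [-10.1, 89.9, -27.4]
force: [-1.7, -0.0, 7.4]
gripper_width: 55.6
```

```bash
python3 -m creep '[{"translation":[0,0,0],"delta_rot":[0,0,0]},{"translation":[0,0,0],"delta_rot":[0,0,0]},{"translation":[0,0,0],"delta_rot":[0,0,0]},{"translation":[0,0,0],"delta_rot":[0,0,0]},{"translation":[0,0,0],"delta_rot":[0,0,0]}]' 1
python3 -m creep '[{"translation":[0,0,0],"delta_rot":[0,0,0]},{"translation":[0,0,2],"delta_rot":[0,0,0]},{"translation":[0,0,3],"delta_rot":[0,0,0]},{"translation":[0,0,3],"delta_rot":[0,0,0]},{"translation":[0,0,2],"delta_rot":[0,0,0]}]'
python3 -m creep '[{"translation":[1.5,3.2,0],"delta_rot":[0,0,0]},{"translation":[1.5,3.2,0],"delta_rot":[0,0,0]},{"translation":[1.5,3.2,0],"delta_rot":[0,0,0]},{"translation":[1.5,3.2,0],"delta_rot":[0,0,0]},{"translation":[1.5,3.2,0],"delta_rot":[0,0,0]}]'
python3 -m creep '[{"translation":[1.5,3.2,0],"delta_rot":[0,0,0]},{"translation":[1.5,3.2,0],"delta_rot":[0,0,0]},{"translation":[1.5,3.2,0],"delta_rot":[0,0,0]},{"translation":[1.5,3.2,0],"delta_rot":[0,0,0]},{"translation":[1.5,3.2,0],"delta_rot":[0,0,0]}]'
python3 -m creep '[{"translation":[1.6,3.5,0],"delta_rot":[0,0,0]},{"translation":[1.6,3.6,0],"delta_rot":[0,0,0]},{"translation":[0,0,0],"delta_rot":[0,0,0]},{"translation":[0,0,0],"delta_rot":[0,0,0]},{"translation":[0,0,0],"delta_rot":[0,0,0]}]'
python3 - <<'E'
from h import *
from meas import top_fit
im,d,p=snap('scene','s8'); print('cheese',*top_fit(im,d,p,(191,325),75,win=30),'foll',*top_fit(im,d,p,(191,310),93,win=30))
im,d,p=snap('top','t8'); print('foll',*top_fit(im,d,p,(454,297),93,win=35),'mould',*top_fit(im,d,p,(454,297),50,win=35))
E
python3 al.py w8 5 20 70 13 5 20 70 13
python3 -c "
from h import *
go(625,128,60)"
```

```text
time_s: 18.73
ee_pos: [442.1, -262.8, 93.8]
ee_rot: [153.9, 90.0, 136.7]
force: [0.5, 0.5, 0.0]
gripper_width: 85.6
time_s: 19.15
ee_pos: [442.9, -263.3, 196.5]
ee_rot: [-12.8, 89.8, -30.1]
force: [1.0, 0.2, 1.1]
gripper_width: 91.3
time_s: 19.57
ee_pos: [517.5, -101.4, 194.1]
ee_rot: [27.6, 90.0, 10.3]
force: [1.5, 0.1, 0.4]
gripper_width: 91.3
time_s: 19.98
ee_pos: [592.6, 58.9, 193.9]
ee_rot: [-146.1, 90.0, -163.4]
force: [-0.1, -0.4, 0.1]
gripper_width: 91.2
time_s: 20.4
ee_pos: [623.7, 127.8, 193.5]
ee_rot: [-131.3, 89.9, -148.5]
force: [-0.2, 0.2, -0.5]
gripper_width: 91.7
cheese [ 462.4 -277.    75. ] 6.1 5 77.9 foll [ 441.6 -264.3   93. ] 58.2 779 93.5
foll [ 440.7 -262.9   93. ] 55.9 753 92.4 mould [ 440.8 -262.3   50. ] 67.5 131 49.3
t 20.55 pos [623.7 126.7 194.1] w 91.3 F [-1.1 -0.3  0.2]
 x [-0. -0. -1.] y [ 0.299  0.954 -0.   ]
tcp -558.0 306.3
957 z 70.7
perp -558.1 -557.5 along 310.7 24.6
957 z 70.7
perp -558.1 -557.5 along 310.7 24.6
t 20.55 pos [623.7 126.7 194.1] w 91.3 F [-1.1 -0.3  0.2]
 x [-0. -0. -1.] y [ 0.299  0.954 -0.   ]
 need cm [  0.13   0.13 -13.41]
```

View pics/w8.png

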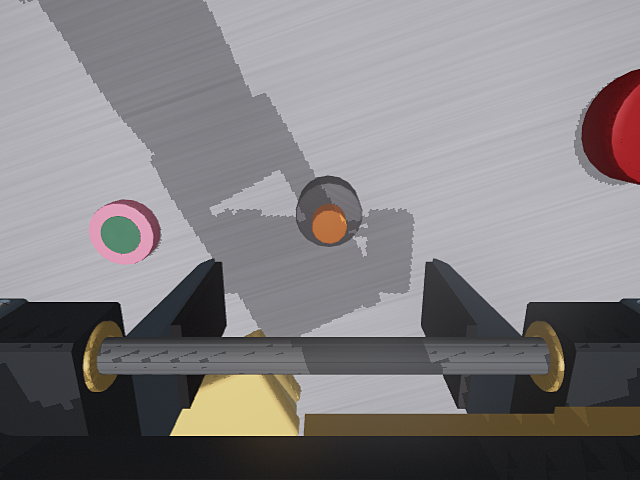

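View pics/s8.png

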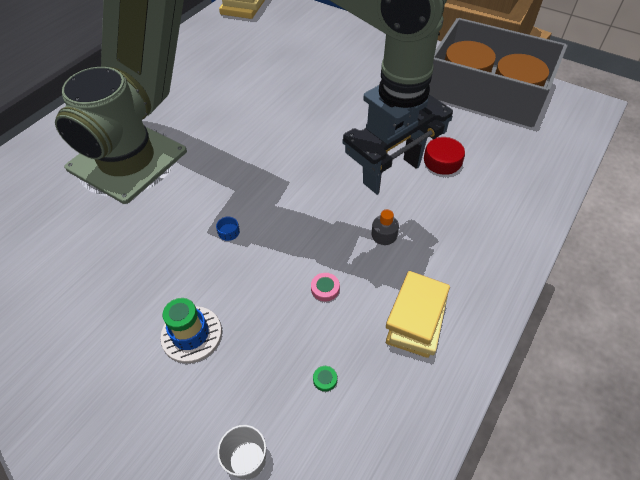

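The follower sits flat with its top at 93 mm, centred on the cheese. The weight's orange knob is at (330,226) in the wrist view, between the jaws. I grip the knob.

```bash
python3 -m creep '[{"translation":[0.15,0.15,-3.5],"delta_rot":[0,0,0]},{"translation":[0,0,-3.5],"delta_rot":[0,0,0]},{"translation":[0,0,-3],"delta_rot":[0,0,0]},{"translation":[0,0,-2.3],"delta_rot":[0,0,0]},{"translation":[0,0,-1],"delta_rot":[0,0,0]}]'
python3 -m creep '[{"translation":[0,0,0],"delta_rot":[0,0,0]},{"translation":[0,0,0],"delta_rot":[0,0,0]},{"translation":[0,0,0],"delta_rot":[0,0,0]},{"translation":[0,0,0],"delta_rot":[0,0,0]},{"translation":[0,0,0],"delta_rot":[0,0,0]}]' -1 45
python3 -m creep '[{"translation":[0,0,0],"delta_rot":[0,0,0]},{"translation":[0,0,0],"delta_rot":[0,0,0]},{"translation":[0,0,0],"delta_rot":[0,0,0]},{"translation":[0,0,0],"delta_rot":[0,0,0]},{"translation":[0,0,0],"delta_rot":[0,0,0]}]'
python3 -m creep '[{"translation":[0,0,0],"delta_rot":[0,0,0]},{"translation":[0,0,0],"delta_rot":[0,0,0]},{"translation":[0,0,0],"delta_rot":[0,0,0]},{"translation":[0,0,0],"delta_rot":[0,0,0]},{"translation":[0,0,0],"delta_rot":[0,0,0]}]'
```

```text
time_s: 20.97
ee_pos: [623.3, 127.9, 57.8]
ee_rot: [-151.8, 89.7, -169.2]
force: [-1.1, 0.1, -0.5]
gripper_width: 90.8
time_s: 21.38
ee_pos: [626.7, 129.7, 62.8]
ee_rot: [29.1, 89.8, 11.8]
force: [-0.3, 0.5, 0.4]
gripper_width: 60.8
time_s: 21.8
ee_pos: [625.7, 129.7, 61.0]
ee_rot: [106.3, 90.0, 89.0]
force: [-0.8, -0.5, -0.2]
gripper_width: 27.5
time_s: 22.22
ee_pos: [625.8, 130.0, 61.0]
ee_rot: [77.6, 90.0, 60.3]
force: [0.8, 2.2, -0.5]
gripper_width: 24.9
```

```bash
python3 -m creep '[{"translation":[0,0,1],"delta_rot":[0,0,0]},{"translation":[0,0,2],"delta_rot":[0,0,0]},{"translation":[0,0,3],"delta_rot":[0,0,0]},{"translation":[0,0,3],"delta_rot":[0,0,0]},{"translation":[0,0,2],"delta_rot":[0,0,0]}]'
python3 -m creep '[{"translation":[0,0,1.5],"delta_rot":[0,0,0]},{"translation":[0,0,1],"delta_rot":[0,0,0]},{"translation":[0,0,0],"delta_rot":[0,0,0]},{"translation":[0,0,0],"delta_rot":[0,0,0]},{"translation":[0,0,0],"delta_rot":[0,0,0]}]'
python3 - <<'E'
from h import *
snap('wrist','w9'); snap('scene','s9'); go(442.3,-263,195)
E
```

```text
time_s: 22.63
ee_pos: [625.6, 129.0, 173.1]
ee_rot: [-50.1, 89.9, -67.4]
force: [1.6, 0.1, -6.1]
gripper_width: 24.9
time_s: 23.05
ee_pos: [624.5, 129.2, 194.1]
ee_rot: [-149.7, 89.8, -166.9]
force: [0.8, -0.3, -6.6]
gripper_width: 24.9
t 23.15 pos [624.7 129.3 194.1] w 25.2 F [ 0.2 -0.2 -6.3]
 x [-0.004 -0.001 -1.   ] y [ 0.297  0.955 -0.002]
 need cm [-18.24 -39.23   0.09]
```

View pics/s9.png

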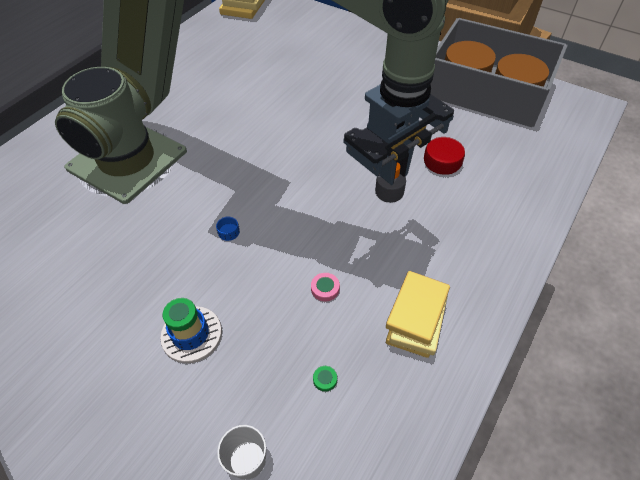

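View pics/w9.png

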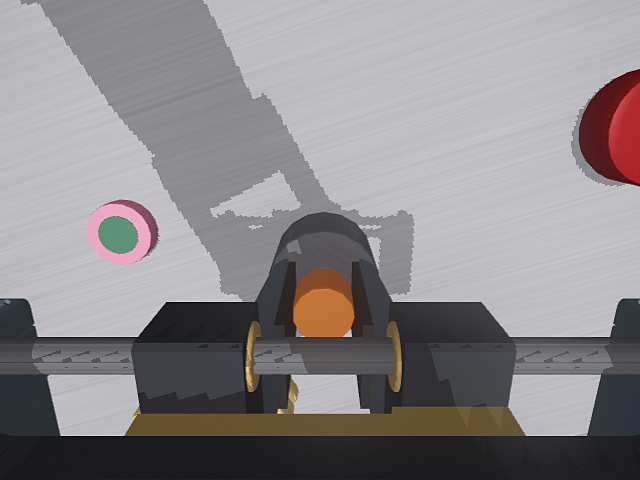

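The weight hangs upright from the knob, held at (323,300) in the wrist view, with 6.3 N of load. I carry it over the stack.

```bash
python3 -m creep '[{"translation":[-0.8,-1.7,0],"delta_rot":[0,0,0]},{"translation":[-1.3,-2.8,0],"delta_rot":[0,0,0]},{"translation":[-1.5,-3.2,0],"delta_rot":[0,0,0]},{"translation":[-1.5,-3.2,0],"delta_rot":[0,0,0]},{"translation":[-1.5,-3.2,0],"delta_rot":[0,0,0]}]'
python3 -m creep '[{"translation":[-1.5,-3.2,0],"delta_rot":[0,0,0]},{"translation":[-1.5,-3.2,0],"delta_rot":[0,0,0]},{"translation":[-1.5,-3.2,0],"delta_rot":[0,0,0]},{"translation":[-1.5,-3.2,0],"delta_rot":[0,0,0]},{"translation":[-1.5,-3.2,0],"delta_rot":[0,0,0]}]'
python3 -m creep '[{"translation":[-1.4,-3.2,0],"delta_rot":[0,0,0]},{"translation":[-1.3,-2.8,0],"delta_rot":[0,0,0]},{"translation":[-0.9,-1.7,0],"delta_rot":[0,0,0]},{"translation":[-0.5,-0.6,0],"delta_rot":[0,0,0]},{"translation":[0,0,0],"delta_rot":[0,0,0]}]'
python3 -m creep '[{"translation":[0,0,0],"delta_rot":[0,0,0]},{"translation":[0,0,0],"delta_rot":[0,0,0]},{"translation":[0,0,0],"delta_rot":[0,0,0]}]'
python3 al.py w10 5 20 204 13 55 85 93 28
python3 -c "
from h import *
snap('scene','s10'); go(442.3,-263,154)"
```

```text
time_s: 23.57
ee_pos: [558.3, -12.5, 194.9]
ee_rot: [-159.4, 89.9, -176.6]
force: [0.0, -1.4, -6.3]
gripper_width: 25.0
time_s: 23.98
ee_pos: [483.3, -172.6, 195.3]
ee_rot: [178.9, 89.9, 161.6]
force: [0.5, -0.2, -5.7]
gripper_width: 25.0
time_s: 24.4
ee_pos: [442.3, -255.4, 195.4]
ee_rot: [174.5, 89.9, 157.0]
force: [-0.2, -0.5, -5.5]
gripper_width: 25.1
time_s: 24.65
ee_pos: [444.2, -253.3, 195.9]
ee_rot: [101.1, 90.0, 83.9]
force: [-0.6, 0.3, -6.7]
gripper_width: 24.8
t 24.7 pos [ 444.2 -253.4  196. ] w 25.1 F [ 0.   0.5 -6.3]
 x [ 0.  0. -1.] y [0.296 0.955 0.   ]
tcp -499.5 -110.0
2742 z 205.6
perp -498.0 -495.3 along -109.5 25.3
1710 z 93.8
perp -498.6 -484.1 along -120.7 52.4
t 24.75 pos [ 444.2 -253.5  196. ] w 24.8 F [ 0.4 -0.6 -6. ]
 x [ 0.  0. -1.] y [0.296 0.955 0.   ]
 need cm [-0.19 -0.95 -4.2 ]
```

View pics/w10.png

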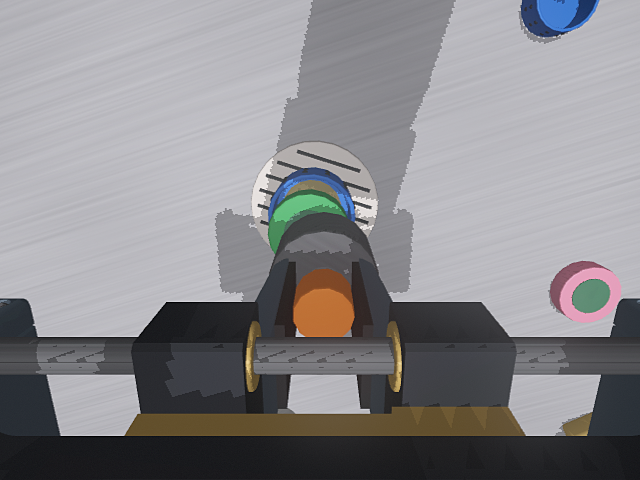

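View pics/s10.png

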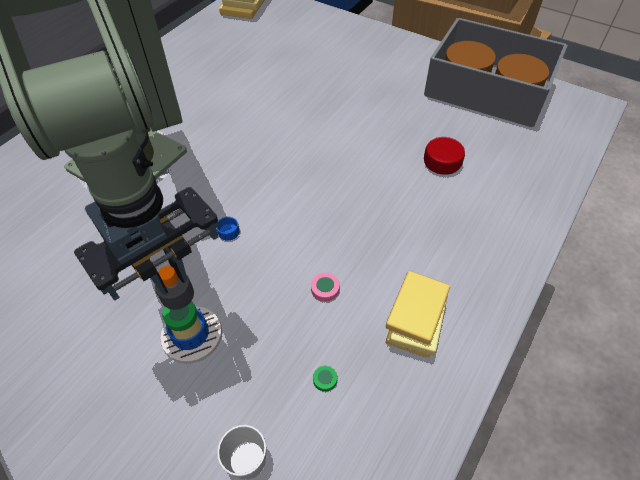

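The weight is about 10 mm off along the jaw axis (knob at column 323, follower at about 309). I correct that and lower partway.

```bash
python3 -m creep '[{"translation":[-0.2,-1.0,0],"delta_rot":[0,0,0]},{"translation":[0,0,-0.8],"delta_rot":[0,0,0]},{"translation":[0,0,-0.7],"delta_rot":[0,0,0]},{"translation":[0,0,0],"delta_rot":[0,0,0]},{"translation":[0,0,0],"delta_rot":[0,0,0]}]'
python3 -m creep '[{"translation":[0,0,0],"delta_rot":[0,0,0]},{"translation":[0,0,0],"delta_rot":[0,0,0]}]'
python3 al.py w11 5 20 190 13 55 85 93 28
python3 -c "
from h import *
go(442.3,-263,154)"
```

```text
time_s: 25.17
ee_pos: [441.1, -263.9, 180.0]
ee_rot: [158.9, 89.9, 141.6]
force: [0.9, 0.3, -5.6]
gripper_width: 25.1
time_s: 25.33
ee_pos: [441.9, -264.4, 181.2]
ee_rot: [10.5, 90.0, -6.8]
force: [0.2, 0.2, -6.7]
gripper_width: 24.7
t 25.38 pos [ 441.9 -264.4  181.3] w 25.2 F [ 0.4 -0.3 -6.8]
 x [ 0.001 -0.    -1.   ] y [0.297 0.955 0.   ]
tcp -500.5 -121.3
2737 z 190.9
perp -499.4 -496.8 along -120.8 25.2
1275 z 93.7
perp -498.5 -471.1 along -119.6 54.0
t 25.38 pos [ 441.9 -264.4  181.3] w 25.2 F [ 0.4 -0.3 -6.8]
 x [ 0.001 -0.    -1.   ] y [0.297 0.955 0.   ]
 need cm [ 0.04  0.14 -2.73]
```

View pics/w11.png

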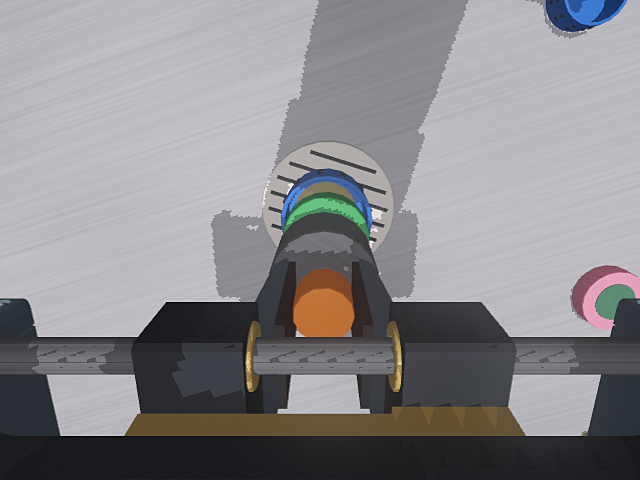

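The knob and follower now line up within about 1.2 mm. I add a small correction and lower.

```bash
python3 -m creep '[{"translation":[0,0.1,-0.8],"delta_rot":[0,0,0]},{"translation":[0,0,-0.7],"delta_rot":[0,0,0]},{"translation":[0,0,-0.5],"delta_rot":[0,0,0]},{"translation":[0,0,-0.3],"delta_rot":[0,0,0]},{"translation":[0,0,0],"delta_rot":[0,0,0]}]'
python3 -m creep '[{"translation":[0,0,-0.2],"delta_rot":[0,0,0]},{"translation":[0,0,0],"delta_rot":[0,0,0]},{"translation":[0,0,0],"delta_rot":[0,0,0]}]'
python3 -m creep '[{"translation":[0,0,-0.1],"delta_rot":[0,0,0]},{"translation":[0,0,0],"delta_rot":[0,0,0]},{"translation":[0,0,0],"delta_rot":[0,0,0]}]'
```

```text
time_s: 25.8
ee_pos: [441.1, -263.0, 156.9]
ee_rot: [163.8, 89.9, 146.6]
force: [-0.2, 0.5, -6.0]
gripper_width: 25.1
time_s: 26.05
ee_pos: [441.8, -263.5, 156.2]
ee_rot: [1.4, 90.0, -15.9]
force: [-1.0, 0.4, -5.8]
gripper_width: 24.8
time_s: 26.3
ee_pos: [441.7, -263.4, 155.1]
ee_rot: [3.9, 90.0, -13.3]
force: [-0.5, -0.1, -6.6]
gripper_width: 25.3
```

```bash
python3 -m creep '[{"translation":[0,0,-0.1],"delta_rot":[0,0,0]},{"translation":[0,0,0],"delta_rot":[0,0,0]},{"translation":[0,0,0],"delta_rot":[0,0,0]}]'
python3 -m creep '[{"translation":[0,0,-0.05],"delta_rot":[0,0,0]},{"translation":[0,0,0],"delta_rot":[0,0,0]},{"translation":[0,0,0],"delta_rot":[0,0,0]}]'
```

```text
time_s: 26.55
ee_pos: [441.7, -263.4, 154.0]
ee_rot: [52.4, 90.0, 35.1]
force: [0.0, 0.0, -6.7]
gripper_width: 24.9
time_s: 26.8
ee_pos: [441.9, -263.5, 154.0]
ee_rot: [-15.4, 90.0, -32.7]
force: [-0.7, 0.3, -3.2]
gripper_width: 25.1
```

```bash
python3 -m creep '[{"translation":[0,0,-0.05],"delta_rot":[0,0,0]},{"translation":[0,0,0],"delta_rot":[0,0,0]},{"translation":[0,0,0],"delta_rot":[0,0,0]}]'
python3 -m creep '[{"translation":[0,0,0],"delta_rot":[0,0,0]},{"translation":[0,0,0],"delta_rot":[0,0,0]},{"translation":[0,0,0],"delta_rot":[0,0,0]},{"translation":[0,0,0],"delta_rot":[0,0,0]},{"translation":[0,0,0],"delta_rot":[0,0,0]}]' 0.6
python3 -m creep '[{"translation":[0,0,0],"delta_rot":[0,0,0]},{"translation":[0,0,0],"delta_rot":[0,0,0]},{"translation":[0,0,0],"delta_rot":[0,0,0]},{"translation":[0,0,0],"delta_rot":[0,0,0]},{"translation":[0,0,0],"delta_rot":[0,0,0]}]'
```

```text
time_s: 27.05
ee_pos: [442.1, -263.6, 153.9]
ee_rot: [-11.8, 89.9, -29.1]
force: [-2.3, 1.2, 4.2]
gripper_width: 25.1
time_s: 27.47
ee_pos: [441.7, -263.4, 152.9]
ee_rot: [105.4, 90.0, 88.2]
force: [0.0, 0.5, -0.2]
gripper_width: 55.7
time_s: 27.88
ee_pos: [441.7, -263.4, 153.0]
ee_rot: [79.9, 90.0, 62.6]
force: [-0.1, -0.4, -0.2]
gripper_width: 73.2
```

Released with no load left on the tool. I retreat up and away, then check.

```bash
python3 -m creep '[{"translation":[0,0,1],"delta_rot":[0,0,0]},{"translation":[0,0,2],"delta_rot":[0,0,0]},{"translation":[0,0,3],"delta_rot":[0,0,0]},{"translation":[0,0,3],"delta_rot":[0,0,0]},{"translation":[0,0,2],"delta_rot":[0,0,0]}]'
python3 -m creep '[{"translation":[0,3,0],"delta_rot":[0,0,0]},{"translation":[0,4,0],"delta_rot":[0,0,0]},{"translation":[0,4,0],"delta_rot":[0,0,0]},{"translation":[0,4,0],"delta_rot":[0,0,0]},{"translation":[0,4,0],"delta_rot":[0,0,0]}]'
python3 -m creep '[{"translation":[0,4,0],"delta_rot":[0,0,0]},{"translation":[0,4,0],"delta_rot":[0,0,0]},{"translation":[0,3,0],"delta_rot":[0,0,0]},{"translation":[0,0,0],"delta_rot":[0,0,0]},{"translation":[0,0,0],"delta_rot":[0,0,0]}]'
python3 - <<'E'
from h import *
from meas import top_fit
im,d,p=snap('scene','s12'); 
for n,px,z in(('knob',(180,280),163),('foll',(182,305),93),('mould',(191,325),50)): print(n,*top_fit(im,d,p,px,z,win=30))
im,d,p=snap('top','t12')
for n,px,z,w in(('knob',(455,297),163,35),('wbody',(455,297),131,35),('foll',(454,297),93,35),('mould',(454,297),50,35),('waxed',(109,203),42,40),('cup',(515,180),65,40),('slabs',(320,125),67,40)): print(n,*top_fit(im,d,p,px,z,win=w))
st()
E
```

```text
time_s: 28.3
ee_pos: [442.4, -263.8, 266.7]
ee_rot: [-14.0, 89.8, -31.3]
force: [1.1, -1.3, 0.6]
gripper_width: 73.1
time_s: 28.72
ee_pos: [441.3, -71.8, 264.0]
ee_rot: [16.8, 89.9, -0.5]
force: [-0.0, -0.5, 1.2]
gripper_width: 73.0
time_s: 29.13
ee_pos: [441.7, 37.7, 263.8]
ee_rot: [-2.6, 89.9, -19.7]
force: [-0.3, -1.1, 0.4]
gripper_width: 72.9
knob [ 442.7 -265.   163. ] 26.4 197 163.2
foll [ 442.  -264.5   93. ] 58.2 103 92.5
mould [ 443.  -264.8   50. ] 70.8 182 49.9
knob [ 441.2 -263.4  163. ] 25.9 190 162.3
wbody [ 441.1 -263.2  131. ] 53.6 522 130.2
foll [ 441.4 -256.2   93. ] 52.0 68 91.7
mould [ 440.8 -262.5   50. ] 67.4 131 49.0
waxed [634.3 388.8  42. ] 87.0 1524 41.1
cup [ 658.6 -374.9   65. ] 72.7 223 64.1
slabs [767.  -16.2  67. ] 138.4 2566 65.9
t 29.23 pos [441.7  36.  263.5] w 73.0 F [ 0.3 -0.8  0.1]
 x [ 0.001 -0.001 -1.   ] y [ 0.297  0.955 -0.   ]
```

View pics/s12.png

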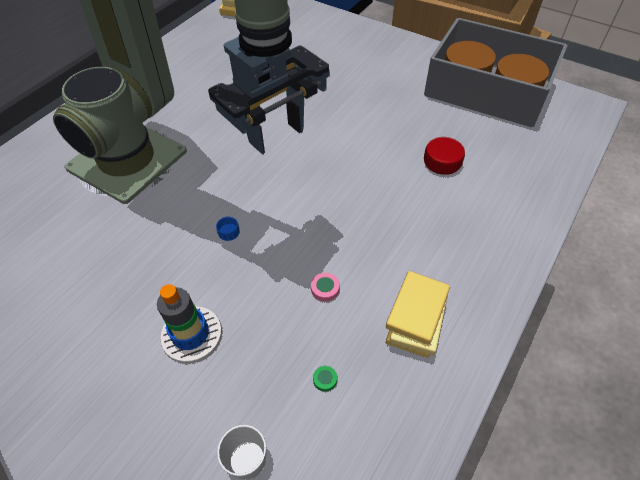

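View pics/t12.png

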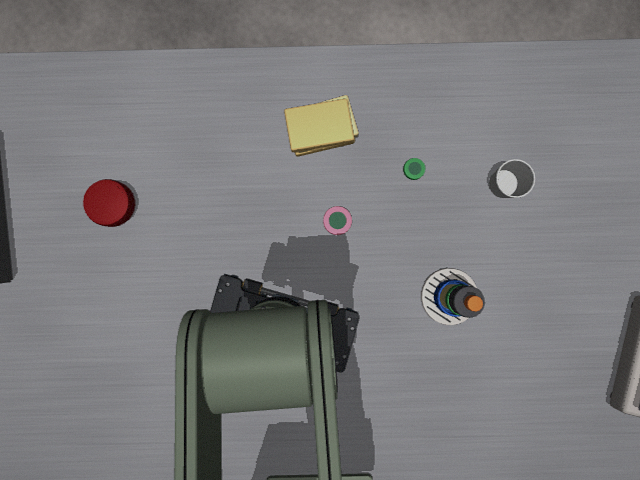

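The stack stands complete and upright, at about (180,315) in the scene view, and the bystanders are unmoved. Handing in.

```bash
python3 -c "
from workcell import env
print(env.job_done())"
```

```text
the job is handed in; nothing more can be done
None
```

I built the stack on the board in the required order and handed the job in at about 29 s. The interface gave no verdict.

| Last check | Result |
|---|---|
| Weight knob | top at about 163 mm, as expected for a fully seated stack |
| Alignment | knob, weight body and mould axes within about 1 mm of each other and about 2 mm of the board's middle |
| Follower | measured at 93 mm and centred before the weight went on |
| Cheese | top at 75 mm, axis about 1 mm from the mould's |
| Waxed cheese, cup, slabs | within 0.7 mm of their starting positions |
| Gripper | clear of everything |

- **Disagreeing reading:** the last overhead fit of the follower was about 7 mm off (y = -256). Only a thin sliver of its edge shows under the weight, so I discounted it. The scene camera's fit of the follower agreed with the weight to within about 1 mm.
- **Camera offset:** the scene and overhead cameras differ from each other by about 2 mm throughout, which is their stated calibration error.

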